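# Lock a fresh filter cartridge into the bench fume extractor

## Task

Take the white filter cartridge with the orange grip and fit it in the round port on top of the fume extractor: let its two pins drop through the two gaps of the collar, then press it gently and twist it clockwise (seen from above) until it comes up tight against its end stop, and let go. Do not lean hard on it or wrench it against the stop, and leave the other things on the bench as they are.

Things in the scene. Friction and masses are not known exactly. Their poses are not given: they have to be found in the camera images.
- filter: Loose filter cartridge, 0.3-0.4 kg, standing upright on the bench. White drum 68 mm in diameter, 40 mm high (lowest 6 mm narrowed to 60 mm), with an orange grip bar on top; 72 mm high in all. Origin: centre of the underside; z up; x runs along the grip bar and through both pins. Half a turn about z makes no difference.
- grip (a point): Middle of the orange grip bar's top edge, 72 mm above the cartridge's underside, on its axis. The bar is 60 mm long (cartridge x), 14 mm wide (y) and stands 32 mm above the drum's flat top.
- pin (a point): End of one of the cartridge's two steel bayonet pins, which stick out sideways along its +x (this one) and -x, in line with the grip bar. Pins 7 mm in diameter, centred 11 mm above the underside, ends 42.5 mm from the axis.
- extractor: Fume extractor, fixed on the bench: white box with blue band, 240 mm (its x) by 220 mm (y), 90 mm high, with a round aluminium bayonet collar, 108 mm outside diameter and 34 mm high, on the middle of its top. Origin: centre of the underside, z up. Contact forces between cartridge and machine that add up to over 60 N (about 34 N of it is there when tight) are too much.
- mouth (a point): Centre of the collar's mouth, on the port's axis, 124 mm above the extractor's underside, level with the flat top of the lips; axes as the extractor's. The lips leave a 71 mm bore (89 mm behind them). Two opposite gaps, 20 degrees (13 mm) wide, let the pins through; anticlockwise of each gap the collar is solid.
- index (a point): End of a red index line on the housing's top, 81 mm from the port's axis along the extractor's +x (a second line is opposite). The collar's two gaps lie only roughly in line with them: it was clamped by hand, up to 18 degrees off either way, and does not turn. Look or feel for the gaps.
- seat: Round black rubber seat, 30 mm across, in the bottom of the port, on springs. Origin: centre of its top, at rest 17.3 mm below the mouth, where the cartridge's underside meets it. It gives from 4.4 N on, 1.8 N more per mm, 11 mm to a hard bottom; over 20 N (8.7 mm) is too hard. At 19.5 mm below the mouth (about 8.4 N) the pins can pass under the lips, 5 mm thick at the gap.
- tight (a point): Port axis, 23.3 mm below the mouth: where the underside is when tight. Clockwise of a gap the lips' undersides ramp down 3.8 mm between 10 and 46 degrees, then run level to a hard stop for the pin 60 degrees from the gap's middle. The lips, not the hand, then hold the seat's 15 N; friction keeps it there. Turning takes up to 0.5 N m.
- spool: Bystander: solder spool, 66 mm in diameter, 40 mm high, grey with black flanges, standing; origin under its centre.
- multimeter: Bystander: yellow handheld multimeter lying flat, 185 x 85 x 44 mm, long along its x; origin under its centre.
- circuit_board: Bystander: green circuit board on four brass feet, 120 x 90 mm, 47 mm high; origin under its centre.
Not all that is in view belongs to the job. Of the things that look like the filter, take the one that is farthest from the robot's base at the start.

How it is judged:
By the outcome, as a careful person would: the job done as asked, in the order asked, and still so for the second after the job is handed in, with the robot touching nothing.
It also fails if it takes over 67 s, if anything falls off the work surface, if the arm or the gripper's body presses on something with over 40 N, if the wrist force passes 120 N, or if a joint passes its speed limit or range.

## Robot

A 7-joint arm with a two-finger parallel gripper is mounted at the origin on the work surface. World frame = base frame: x ahead of the robot, y to its left, z up, the work surface at z = 0. Lengths are in m, angles in rad, forces in N, time in s.
With the tool pointing down it reaches from about 0.375 to 0.925 m from the base axis. Payload 3.1 kg.
Tool frame: the origin (TCP) lies on the front face of the gripper's body, between the roots of the fingers; the fingertips stand 73 mm ahead of it and the grasp point (between the pads) lies 54 mm ahead of it (tip_reach is the distance from the TCP to the fingertips, in m); z points along the fingers, y is the line along which they close (so a half turn about z gives the same grasp; the last joint's range is limited). The gripper opens to 85 mm and grips with 20 to 120 N. Pads are 22 mm wide; open, the fingers measure 114 mm over their backs; the gripper's body (76 mm by 85 mm) begins 54 mm behind the grasp point. The pads swing forward as they close: fully open they stand 13 mm farther back than shut.
Start: joints at [1.115, 0.383, 0.044, 1.598, -0.018, 1.161, -0.05], TCP at [0.228, -0.609, 0.304] pointing down, gripper open.
Joint ranges: [-2.61, 2.61], [-0.41, 2.15], [-1.48, 1.57], [0, 2.5], [-1.57, 4.71], [0.05, 1.97], [-2.85, 2.85]. Speed limits (rad/s): [2.79, 2.79, 3.14, 3.14, 3.14, 3.14, 3.14].

## Interface

Orientations are given as a unit quaternion [w, x, y, z].
In Python, from plant import * gives the robot as it stands.
- The arm moves only by the shell command python3 -m pendant 'ROWS'. ROWS is JSON, a list of rows, each a list of 3 entries, a list of its own where there are three numbers: the opening, from -1 (shut) to 1 (fully open), so that 0 is half open, then the shift along the world's x, y, z in mm, then the turn about the world's z in degrees. In form: [[jaw, [tx, ty, tz], yaw], ...]. A call has 1 to 10 rows; each row is the pose to reach, as a shift and turn from the pose commanded when the call began; what a row does not reach only later rows make up. A row lasts 1/10 s, in which the tool goes at most 50 mm and 8.59 degrees, less where a joint would pass 70% of its speed; a pose out of reach is approached as far as the arm can. A call with a gripper value outside its range is refused whole. The fingers move at their own pace and stop on an object; the grip force is fixed at half the most. Time passes only in rows, so rows that repeat a pose let the fingers close. It gives the time, the measured TCP pose, the force, the opening and the grip force at its end, in the units of the state.
- get_state(): the state, without advancing time (a new reading comes with each control period).
- snapshot(name): name is "scene" or "top" or "wrist"; returns a dict with "color" (420x560x3 uint8, red, green, blue), "z_map" (420x560 float32, m along the optical axis (not along the pixel's ray), 0 where there is no reading), "vfov" (degrees; the focal length in pixels is half the picture's height over the tangent of half this angle, whatever the lens; pixels are square), "cx", "cy" (the principal point, pixels), "D" ([k1, k2, p1, p2, k3] as OpenCV has them; the pictures are not rectified), "world_from_camera" (4x4, takes a point from camera to world coordinates). Camera axes: x right, y down, z forward; pixel columns grow to the right and rows downward; lengths in m; the calibration is good to about 2 mm. A picture is of the moment at which its call begins.
- hand_in(): hands the job in; it is judged then, once.
The state is a dict: "clock": time; "joints": joint angles; "qd": joint speeds; "tau": joint torques, N m; "eef_pos": TCP position; "tool_rot": TCP orientation; "wrist_force": force on the tool from outside, world axes, zero at the start; "moment": the same for the moment, N m; "finger_gap": finger opening in m; "grip_force": force on a finger pad.
Only numpy, scipy, OpenCV 4.12 (cv2) and the standard library are available. Lean on these libraries where they do the work, as an engineer would, in place of code of your own. Each camera call takes 0.05 s, during which the arm holds its last target. There are 200 camera calls.

## Working session

There is one attempt and no reset: what is moved stays moved. The work goes in short steps, Python scripts to look and compute and a shell command to move; the robot and the scene stay as the last step left them, time stands still between calls to the robot, and variables do not carry over. Pictures are saved under pics/ and viewed, at most 10 in all, crops included, and the job is handed in when it is done.

```bash
mkdir -p pics
cat > h.py <<'E'
from plant import *
import numpy as np, cv2
def K(s):
    f=s["color"].shape[0]/2/np.tan(np.radians(s["vfov"])/2)
    return np.array([[f,0,s["cx"]],[0,f,s["cy"]],[0,0,1.]])
def ray(s,px):
    p=cv2.undistortPoints(np.array(px,float).reshape(-1,1,2),K(s),np.array(s["D"],float)).reshape(-1,2)
    return np.c_[p,np.ones(len(p))]
def onplane(s,px,z):
    T=np.array(s["world_from_camera"]);d=ray(s,px)@T[:3,:3].T;o=T[:3,3]
    return o+d*((z-o[2])/d[:,2])[:,None]
def cloud(s):
    h,w=s["z_map"].shape;v,u=np.mgrid[:h,:w]
    r=ray(s,np.c_[u.ravel(),v.ravel()])*s["z_map"].reshape(-1,1)
    T=np.array(s["world_from_camera"]);P=r@T[:3,:3].T+T[:3,3]
    P[s["z_map"].ravel()==0]=np.nan
    return P.reshape(h,w,3)
def save(s,n): cv2.imwrite(f"pics/{n}.png",s["color"][:,:,::-1])
E
python3 - <<'E'
from h import *
s=get_state();print(s)
for n in("scene","top"):
    a=snapshot(n);save(a,n);print(n,a["vfov"],a["D"],np.array(a["world_from_camera"]).round(3).tolist())
    np.savez(n,**{k:np.array(v) for k,v in a.items()})
a=cv2.hconcat([cv2.imread("pics/scene.png"),cv2.imread("pics/top.png")])
E
```

```text
{'clock': 0.0, 'joints': array([ 1.11517928,  0.38386159,  0.04379525,  1.599592  , -0.0178826 ,
        1.16120823, -0.04993739]), 'qd': array([ 0.00133938, -0.00089141, -0.0018377 , -0.00052286,  0.00012387,
       -0.00015212,  0.00127156]), 'tau': array([-3.84466057e-04, -4.33463287e+01,  1.02391630e+00, -2.49511707e+01,
        1.04984856e-02,  1.13352964e-02, -1.67880404e-05]), 'eef_pos': array([ 0.22740418, -0.60810913,  0.30246078]), 'tool_rot': array([-1.30231379e-03,  9.84030073e-01,  1.77997256e-01, -3.09976918e-04]), 'wrist_force': array([ 0.75635442,  0.5375229 , -0.01034022]), 'moment': array([ 0.05083431,  0.01481323, -0.00622302]), 'grip_force': 0.0, 'finger_gap': 0.08522333394140477}
scene 48.07422126125582 [-0.01463151  0.          0.          0.          0.        ] [[-0.218, 0.827, -0.518, 1.164], [0.976, 0.189, -0.108, 0.133], [0.009, -0.529, -0.849, 1.211], [0.0, 0.0, 0.0, 1.0]]
top 57.704975171986334 [0.00988207 0.         0.         0.         0.        ] [[0.042, -0.975, 0.216, 0.292], [-0.999, -0.041, 0.007, 0.007], [0.003, -0.216, -0.976, 1.033], [0.0, 0.0, 0.0, 1.0]]
```

View pics/top.png

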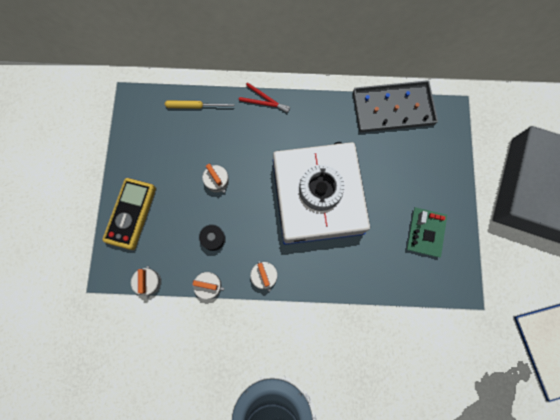

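View pics/scene.png

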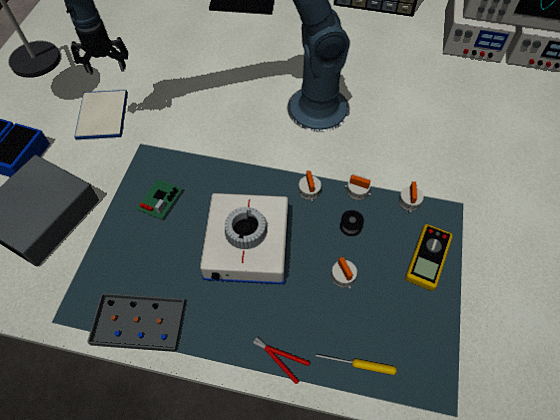

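The top view shows four cartridges, at (215,178), (145,282), (207,287) and (264,275). The first is the farthest from the base. The port is at (322,187), and the red index lines are at (317,158) and (326,220).

```bash
cat >> h.py <<'E'
def orange(s):
    hsv=cv2.cvtColor(s["color"],cv2.COLOR_RGB2HSV)
    m=cv2.inRange(hsv,(5,150,120),(16,255,255))
    n,l,st,c=cv2.connectedComponentsWithStats(m)
    return [(st[i,4],np.argwhere(l==i)[:,::-1].astype(np.float32)) for i in range(1,n) if st[i,4]>25]
def redlines(s):
    hsv=cv2.cvtColor(s["color"],cv2.COLOR_RGB2HSV)
    m=cv2.inRange(hsv,(0,120,90),(4,255,255))|cv2.inRange(hsv,(172,120,90),(180,255,255))
    n,l,st,c=cv2.connectedComponentsWithStats(m)
    return [(st[i,4],np.argwhere(l==i)[:,::-1].astype(np.float32)) for i in range(1,n) if st[i,4]>5]
def pa(P):
    P=P[:,:2];c=P.mean(0);u,sv,v=np.linalg.svd(P-c);return np.degrees(np.arctan2(v[0,1],v[0,0])),sv/np.sqrt(len(P))
E
python3 - <<'E'
from h import *
for n in("top","scene"):
    s=dict(np.load(n+".npz"))
    C=cloud(s)
    for a,p in orange(s):
        W=C[p[:,1].astype(int),p[:,0].astype(int)]
        t=W[W[:,2]>np.nanmax(W[:,2])-0.008]
        print(n,'orange',a,p.mean(0).round(),W[:,2].max().round(3),t.mean(0).round(4),pa(t)[0].round(1), np.hypot(*t.mean(0)[:2]).round(3))
    for a,p in redlines(s):
        W=onplane(s,p,0.09); print(n,'red',a,p.mean(0).round(),W.mean(0).round(4),pa(W)[0].round(1))
    # collar top
    m=(C[...,2]>0.118)&(C[...,2]<0.13)&(C[...,0]>0.4)&(abs(C[...,1]+0.1)<0.25)
    P=C[m];
    (cx,cy),r=cv2.minEnclosingCircle(P[:,:2].astype(np.float32));print(n,'collar',cx,cy,r,P[:,2].mean(),len(P))
s=dict(np.load("top.npz"));i=s["color"][155:225,285:360,::-1]
cv2.imwrite("pics/collar.png",cv2.resize(i,None,fx=8,fy=8,interpolation=cv2.INTER_CUBIC))
E
```

```text
top orange 89 [213. 173.] 0.079 [0.6097 0.1821 0.0733] -145.4 0.636
top orange 93 [263. 274.] nan [0.3514 0.0373 0.0728] -157.3 0.353
top orange 94 [140. 281.] 0.078 [0.3228 0.3396 0.0731] -172.4 0.469
top orange 103 [204. 285.] nan [0.3195 0.181  0.0731] -99.3 0.367
top red 244 [259.  98.] [0.8239 0.0693 0.09  ] -108.6
top red 56 [437. 216.] [ 0.5137 -0.3959  0.09  ] -99.9
top red 21 [111. 234.] [0.4342 0.4208 0.09  ] -136.5
top red 21 [125. 238.] [0.4261 0.3844 0.09  ] 66.8
top collar 0.5742177367210388 -0.10125361382961273 0.054866284132003784 0.1244757264782318 809
scene orange 62 [310. 178.] 0.078 [0.3546 0.0376 0.0734] 23.3 0.357
scene orange 70 [360. 179.] 0.079 [0.324  0.1841 0.0739] 81.6 0.373
scene orange 67 [414. 190.] 0.078 [0.3276 0.3426 0.0736] 8.0 0.474
scene orange 94 [346. 266.] 0.079 [0.6149 0.1844 0.0737] 36.1 0.642
scene red 6 [466.  50.] [-0.3127  0.4766  0.09  ] -47.2
scene red 8 [482.  52.] [-0.3143  0.5346  0.09  ] -117.3
scene red 6 [532.  60.] [-0.314   0.7068  0.09  ] -47.3
scene red 8 [549.  62.] [-0.3146  0.7644  0.09  ] 20.7
scene red 39 [146. 206.] [ 0.5641 -0.3923  0.09  ] 78.6
scene red 13 [430. 230.] [0.4648 0.3935 0.09  ] 6.4
scene red 11 [444. 236.] [0.4742 0.4308 0.09  ] 114.2
scene red 14 [242. 256.] [ 0.6543 -0.0862  0.09  ] 9.2
scene red 364 [285. 361.] [0.8921 0.0812 0.09  ] 67.9
scene collar 0.5754066705703735 -0.09772659838199615 0.05564926192164421 0.12438470855210298 677
```

View pics/collar.png

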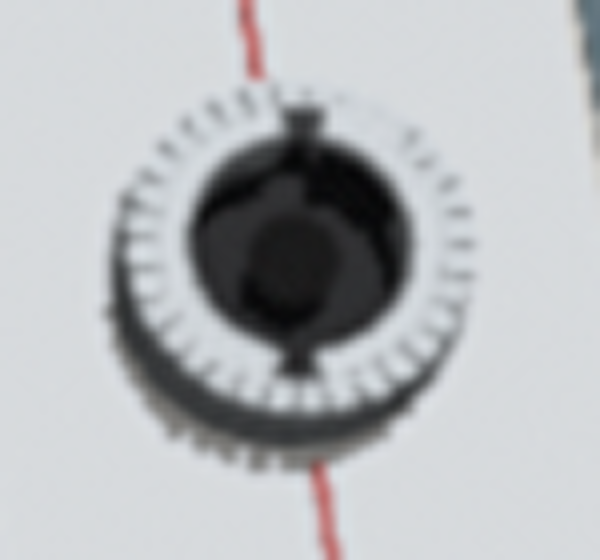

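The crop shows the gaps at about (302,120) and (295,362), which is (322.8,170) and (321.9,200.3) in the full picture. Next I'll move over the filter.

```bash
python3 - <<'E'
from h import *
s=dict(np.load("top.npz"));W=onplane(s,[[322.75,170],[321.9,200.25]],.124);print(W,pa(W)[0],W.mean(0))
E
python3 -m pendant '[[1,[384,792,0],15],[1,[384,792,0],15],[1,[384,792,0],15],[1,[384,792,0],15],[1,[384,792,0],15],[1,[384,792,0],15],[1,[384,792,0],15],[1,[384,792,0],15],[1,[384,792,0],15],[1,[384,792,0],15]]'
```

```text
[[ 0.61307061 -0.10146645  0.124     ]
 [ 0.53464163 -0.10055425  0.124     ]] 179.33363165914653 [ 0.57385612 -0.10101035  0.124     ]
clock: 1.1
eef_pos: [0.4459, -0.157, 0.3036]
tool_rot: [0.0, 0.952, 0.305, -0.0]
wrist_force: [0.8, 0.1, -0.4]
finger_gap: 0.0852
grip_force: 0.0
```

```bash
python3 -m pendant '[[1,[50,40,0],0],[1,[80,57,30],0],[1,[80,57,30],0],[1,[80,57,30],0],[1,[80,57,30],0],[1,[80,57,30],0]]'
python3 - <<'E'
from h import *
s=snapshot("wrist");save(s,"w1");np.savez("w1",**{k:np.array(v) for k,v in s.items()})
print(s["vfov"],s["D"],np.array(s["world_from_camera"]).round(3).tolist())
E
```

```text
clock: 1.7
eef_pos: [0.524, -0.1038, 0.3325]
tool_rot: [-0.0, 0.953, 0.303, -0.002]
wrist_force: [0.1, -0.7, -0.5]
finger_gap: 0.0856
grip_force: 0.0
59.67601414983937 [0.01154522 0.         0.         0.         0.        ] [[0.58, -0.775, -0.25, 0.587], [-0.815, -0.553, -0.176, -0.058], [-0.002, 0.306, -0.952, 0.402], [0.0, 0.0, 0.0, 1.0]]
```

View pics/w1.png

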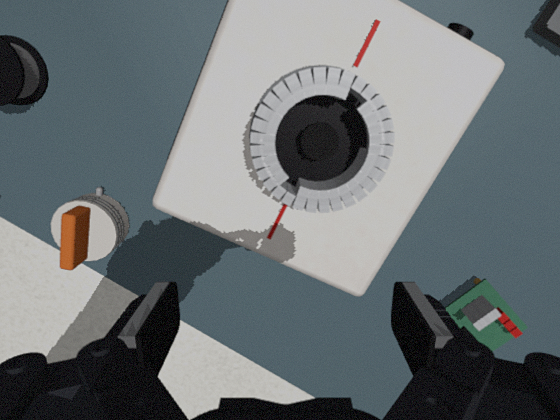

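The wrist view shows the collar centred near (322,140), with gaps at about (357,97) and (291,186). The red lines end at (377,20) and (269,237).

Run:
```python
from h import *
from scipy.optimize import least_squares
s=dict(np.load("w1.npz"));C=cloud(s)
c0=np.array([.5745,-.1])
r=np.hypot(*(np.moveaxis(C[...,:2]-c0,-1,0)))
top=(abs(C[...,2]-.124)<.004)&(r<.065)
print('ztop',np.nanmedian(C[top][:,2]))
# recast top-mask edges by rays on the plane z=.124
m=top.astype(np.uint8)
cs,_=cv2.findContours(m,cv2.RETR_CCOMP,cv2.CHAIN_APPROX_NONE)
cs=sorted(cs,key=len)[::-1][:2]
for k in cs:
    W=onplane(s,k.reshape(-1,2),.124)[:,:2]
    f=lambda p:np.hypot(*(W-p[:2]).T)-p[2]
    q=least_squares(f,[*c0,.04],loss='soft_l1',f_scale=.0005).x;print('circle',q.round(4),len(k))
    if q[2]<.045: ci=q
# gap angles: non-top pixels cast to plane, ring 37.5..41.5mm
v,u=np.mgrid[:420,:560];W=onplane(s,np.c_[u.ravel(),v.ravel()],.124)[:,:2]-ci[:2]
rr=np.hypot(*W.T);a=np.degrees(np.arctan2(W[:,1],W[:,0]))
g=s["color"].mean(2).ravel()
sel=(rr>.0375)&(rr<.0415)
for nm,bad in(('depth',~top.ravel()),('dark',g<90)):
  for c in(0,180):
    d=(a-c+180)%360-180
    x=d[sel&bad&(abs(d)<40)];print(nm,c,np.median(x).round(1),np.percentile(x,[3,97]).round(1),len(x))
for A,p in redlines(s):
    if A>20: Q=onplane(s,p,.09);print('red',A,Q.mean(0).round(4),pa(Q)[0].round(1))
for A,p in orange(s):
    Wp=C[p[:,1].astype(int),p[:,0].astype(int)];t=Wp[Wp[:,2]>.066];print('or',A,t.mean(0).round(4),pa(t))
print(get_state()['clock'],get_state()['eef_pos'])
```

```text
ztop 0.12359852806289331
circle [ 0.5755 -0.1001  0.0519] 879
circle [ 0.5756 -0.0997  0.0355] 325
depth 0 0.1 [-8.7  8.7] 106
depth 180 0.5 [-8.5  9.2] 86
dark 0 0.2 [-8.7  8.6] 101
dark 180 2.7 [-7.7  8.4] 56
red 215 [ 0.6561 -0.086   0.09  ] -170.4
red 125 [ 0.4953 -0.1134  0.09  ] -169.9
red 240 [ 0.5402 -0.3622  0.09  ] -101.7
or 734 [0.3557 0.0364 0.0712] (np.float64(-156.98282740785902), array([0.01682044, 0.00352898]))
1.75 [ 0.52412292 -0.10365733  0.33267582]
```

```bash
python3 -m pendant '[[1,[46,258,-40],0],[1,[46,258,-40],0],[1,[46,258,-40],0],[1,[46,258,-40],0],[1,[46,258,-40],0],[1,[46,258,-40],0],[1,[46,258,-40],0],[1,[46,258,-40],0],[1,[46,258,-40],0]]'
python3 - <<'E'
from h import *
s=snapshot("wrist");save(s,"w2");C=cloud(s)
for A,p in orange(s):
    Wp=C[p[:,1].astype(int),p[:,0].astype(int)];t=Wp[(Wp[:,2]>.067)];print('or',A,p.mean(0),Wp[:,2].max(),t.mean(0).round(4),pa(t)[0].round(1),cv2.minAreaRect(t[:,:2].astype(np.float32)))
st=get_state();q=st['tool_rot'];print(st['eef_pos'],2*np.degrees(np.arctan2(q[2],q[1])))
m=(abs(C[...,2]-.04)<.004)&(np.hypot(C[...,0]-.612,C[...,1]-.183)<.045)
P=C[m][:,:2].astype(np.float32);print(cv2.minEnclosingCircle(P))
E
```

```text
clock: 2.65
eef_pos: [0.5723, 0.1524, 0.2937]
tool_rot: [0.001, 0.953, 0.303, -0.0]
wrist_force: [0.7, 0.8, 0.3]
finger_gap: 0.0855
grip_force: 0.0
or 1218 [282.71017 132.4302 ] nan [0.613  0.1837 0.0714] -143.6 ((0.6120524406433105, 0.1830863356590271), (0.05864716321229935, 0.012715027667582035), 36.77754592895508)
or 112 [261.07144 391.70535] nan [nan nan nan] 0.0 ((0.0, 0.0), (0.0, 0.0), 0.0)
[0.57230315 0.15251586 0.2938674 ] 35.21230989748566
((0.6125783920288086, 0.1830347776412964), 0.034241288900375366)<stdin>:4: RuntimeWarning: Mean of empty slice.
  ret = um.true_divide(
h.py:30: RuntimeWarning: Mean of empty slice.
  P=P[:,:2];c=P.mean(0);u,sv,v=np.linalg.svd(P-c);return np.degrees(np.arctan2(v[0,1],v[0,0])),sv/np.sqrt(len(P))
```

View pics/w2.png

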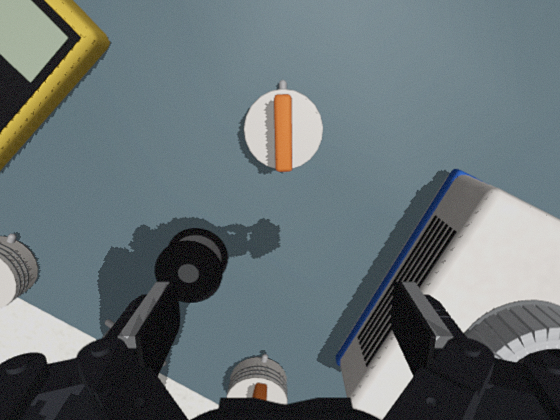

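The wrist view shows the target cartridge at (283,130) with its bar vertical in the picture. It is clear of its neighbours.

```bash
python3 -m pendant '[[0,[40,31,-30],1.3],[0,[40,31,-80],1.3],[0,[40,31,-130],1.3],[0,[40,31,-155],1.3],[0,[40,31,-176],1.3],[0,[40,31,-176],1.3],[0,[40,31,-176],1.3]]'
python3 - <<'E'
from h import *
st=get_state();q=st['tool_rot'];print(st['eef_pos'],2*np.degrees(np.arctan2(q[2],q[1])))
E
```

```text
clock: 3.4
eef_pos: [0.6124, 0.1854, 0.1183]
tool_rot: [0.0, 0.949, 0.315, 0.0]
wrist_force: [-0.1, 0.5, 0.4]
finger_gap: 0.043
grip_force: 0.0
[0.61241035 0.18541117 0.1182574 ] 36.66487177126474
```

```bash
python3 -m pendant '[[-1,[0,0,0],0],[-1,[0,0,0],0],[-1,[0,0,0],0],[-1,[0,0,0],0],[-1,[0,0,0],0],[-1,[0,0,0],0],[-1,[0,0,0],0],[-1,[0,0,0],0]]'
python3 - <<'E'
from h import *
for i in range(3): print(get_state()['eef_pos'],get_state()['joints'])
E
```

```text
clock: 4.2
eef_pos: [0.6139, 0.1867, 0.1201]
tool_rot: [0.001, 0.949, 0.315, 0.002]
wrist_force: [1.8, -1.6, 6.2]
finger_gap: 0.0126
grip_force: 63.1
[0.61390414 0.18672332 0.12010258] [ 0.01801158  0.62945733 -0.49192079  1.7208502   0.37125718  0.88054666
 -1.5618386 ]
[0.61390414 0.18672332 0.12010258] [ 0.01801158  0.62945733 -0.49192079  1.7208502   0.37125718  0.88054666
 -1.5618386 ]
[0.61390414 0.18672332 0.12010258] [ 0.01801158  0.62945733 -0.49192079  1.7208502   0.37125718  0.88054666
 -1.5618386 ]
```

```bash
python3 -m pendant '[[-1,[0,0,50],0],[-1,[0,0,100],0],[-1,[0,0,150],0],[-1,[-10,-50,165],-8],[-1,[-20,-100,165],-16],[-1,[-37,-150,165],-24],[-1,[-37,-200,165],-32],[-1,[-37,-250,165],-36.2],[-1,[-37,-283,165],-36.2],[-1,[-37,-283,165],-36.2]]'
python3 -m pendant '[[-1,[0,0,0],0],[-1,[0,0,0],0],[-1,[0,0,0],0]]'
python3 - <<'E'
from h import *
st=get_state();q=st['tool_rot'];print(st['eef_pos'],2*np.degrees(np.arctan2(q[2],q[1])),st['moment'],st['joints'])
for n in("wrist","scene","top"):
    s=snapshot(n);save(s,"x_"+n);np.savez("x_"+n,**{k:np.array(v) for k,v in s.items()})
cv2.imwrite("pics/x.png",np.vstack([cv2.resize(cv2.imread("pics/x_scene.png")[130:280,180:330],(400,400))]) if 0 else np.hstack([cv2.resize(cv2.imread("pics/x_scene.png")[130:280,180:330],(300,300)),cv2.resize(cv2.imread("pics/x_wrist.png"),(400,300))]))
E
```

```text
clock: 5.2
eef_pos: [0.5724, -0.1058, 0.281]
tool_rot: [0.003, 1.0, -0.001, -0.002]
wrist_force: [-0.5, -0.8, -2.8]
finger_gap: 0.0126
grip_force: 61.8
clock: 5.5
eef_pos: [0.5746, -0.093, 0.2824]
tool_rot: [-0.001, 1.0, 0.007, -0.0]
wrist_force: [0.0, -0.5, -3.2]
finger_gap: 0.0129
grip_force: 61.8
[ 0.57459691 -0.09303926  0.28238917] 0.8448665080561708 [ 0.02765796  0.00162094 -0.00816176] [ 0.40200793  0.3027645  -0.36848002  1.77048691  0.119656    1.09158282
 -1.56264453]
```

View pics/x.png

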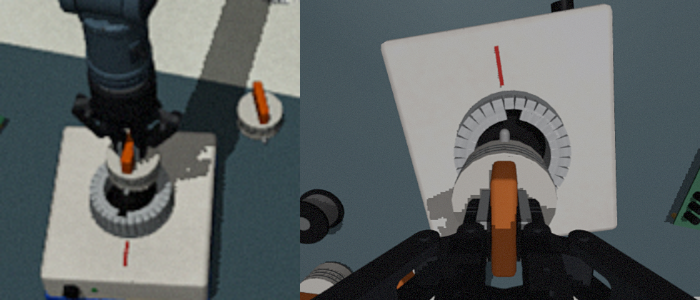

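The left panel shows the cartridge held upright over the port. The wrist panel shows it slightly tilted or offset, with its near pin at (505,133) in line with the gap at (515,117). The arm was still swaying, so I'll let it settle and then measure.

```bash
python3 -m pendant '[[-1,[0,0,0],0],[-1,[0,0,0],0],[-1,[0,0,0],0],[-1,[0,0,0],0],[-1,[0,0,0],0],[-1,[0,0,0],0]]'
cat > m.py <<'E'
from h import *
from scipy.optimize import least_squares
st=get_state();q=st['tool_rot'];print(st['clock'],st['eef_pos'],2*np.degrees(np.arctan2(q[2],q[1])))
e=st['eef_pos']
def fit(W,r):
    f=lambda p:np.hypot(*(W[:,:2]-p).T)-r
    q=least_squares(f,e[:2],loss='soft_l1',f_scale=.0005);return q.x.round(4),len(W),np.median(abs(q.fun)).round(4)
for n in("wrist","scene","top"):
    s=snapshot(n);np.savez("y_"+n,**{k:np.array(v) for k,v in s.items()});C=cloud(s)
    d=np.hypot(C[...,0]-e[0],C[...,1]-e[1]);zu=e[2]-.1195
    w=(s["color"].max(2).astype(int)-s["color"].min(2)<40)
    B=(abs(C[...,2]-zu-.022)<.014)&(d<.045)&(d>.025)&w   # drum side wall
    if B.sum()>20: print(n,'side',fit(C[B],.034))
    t=(abs(C[...,2]-zu-.04)<.003)&(d<.034)&w
    if t.sum()>30:
        P=C[t];A=np.c_[P[:,:2]-e[:2],np.ones(len(P))];k=np.linalg.lstsq(A,P[:,2],rcond=None)[0]
        print(n,'top z at axis, tilt deg',k[2].round(4),np.degrees(k[:2]).round(2),len(P))
    for a,p in orange(s):
        W=C[p[:,1].astype(int),p[:,0].astype(int)];W=W[np.hypot(W[:,0]-e[0],W[:,1]-e[1])<.05]
        if len(W)>15:
            T=W[W[:,2]>zu+.066];print(n,'bar top',T.mean(0).round(4),len(T),'angle',pa(T)[0].round(1) if len(T)>5 else '')
    m=(abs(C[...,2]-.124)<.003)&(d<.07)&(d>.046)
    if m.sum()>50:
        P=C[m];
        # outer collar edge: per-angle max radius
        c,_,_=fit(P[:, :],.045);a=((np.degrees(np.arctan2(P[:,1]-c[1],P[:,0]-c[0]))+180)//6).astype(int);rr=np.hypot(*(P[:,:2]-c).T)
        E=np.array([P[a==i][np.argmax(rr[a==i])] for i in np.unique(a)])
        print(n,'collar',fit(E,.0525))
E
python3 m.py
```

```text
clock: 6.25
eef_pos: [0.5748, -0.096, 0.2829]
tool_rot: [0.0, 1.0, 0.005, 0.0]
wrist_force: [0.0, -0.3, -2.3]
finger_gap: 0.0133
grip_force: 61.8
6.25 [ 0.57479724 -0.09600475  0.2828956 ] 0.5955745958379955
wrist side (array([ 0.5707, -0.0962]), 1943, np.float64(0.0002))
wrist top z at axis, tilt deg 0.2025 [-0.21 -0.43] 6349
wrist bar top [ 0.5885 -0.0952  0.2343] 2195 angle 177.1
wrist collar (array([ 0.5769, -0.1004]), 42, np.float64(0.0005))
scene side (array([ 0.5704, -0.0943]), 146, np.float64(0.0007))
scene top z at axis, tilt deg 0.2037 [-1.21 -0.13] 185
scene bar top [ 0.5899 -0.0943  0.2355] 42 angle 1.3
scene collar (array([ 0.5763, -0.0982]), 48, np.float64(0.0009))
top side (array([ 0.5701, -0.0968]), 101, np.float64(0.0003))
top top z at axis, tilt deg 0.2039 [ 0.3  -0.69] 168
top bar top [ 0.5577 -0.0964  0.2368] 52 angle -0.5
top collar (array([ 0.5733, -0.0996]), 34, np.float64(0.0006))
```

```bash
python3 -m pendant '[[-1,[5,-4,-10],-0.3],[-1,[5,-4,-20],-0.3],[-1,[5,-4,-30],-0.3],[-1,[5,-4,-33],-0.3],[-1,[5,-4,-33],-0.3],[-1,[5,-4,-33],-0.3],[-1,[5,-4,-33],-0.3],[-1,[5,-4,-33],-0.3],[-1,[5,-4,-33],-0.3],[-1,[5,-4,-33],-0.3]]'
python3 m.py
```

```text
clock: 7.4
eef_pos: [0.5799, -0.0999, 0.2502]
tool_rot: [0.0, 1.0, 0.003, 0.0]
wrist_force: [0.8, 0.7, -2.9]
finger_gap: 0.013
grip_force: 61.7
7.4 [ 0.57990526 -0.09994071  0.25016874] 0.30262353224293626
wrist side (array([ 0.5759, -0.1001]), 1954, np.float64(0.0002))
wrist top z at axis, tilt deg 0.1698 [-0.18 -0.45] 6383
wrist bar top [ 0.593  -0.0994  0.2016] 2147 angle 177.6
wrist collar (array([ 0.5769, -0.1003]), 45, np.float64(0.0007))
scene side (array([ 0.5755, -0.0983]), 139, np.float64(0.0006))
scene top z at axis, tilt deg 0.171 [-0.35 -0.26] 167
scene bar top [ 0.594  -0.0983  0.2026] 42 angle 2.9
scene collar (array([ 0.5762, -0.098 ]), 46, np.float64(0.0011))
top side (array([ 0.5752, -0.1006]), 92, np.float64(0.0003))
top top z at axis, tilt deg 0.171 [ 0.5 -0.3] 168
top bar top [ 0.5623 -0.1001  0.2028] 42 angle 176.0
top collar (array([ 0.5732, -0.0996]), 34, np.float64(0.0006))
```

```bash
python3 -m pendant '[[-1,[0,0,-3],0],[-1,[0,0,-6],0],[-1,[0,0,-9],0],[-1,[0,0,-11],0],[-1,[0,0,-13],0],[-1,[0,0,-14],0],[-1,[0,0,-15],0],[-1,[0,0,-16],0],[-1,[0,0,-16],0],[-1,[0,0,-16],0]]'
```

```text
clock: 8.55
eef_pos: [0.5799, -0.0999, 0.2339]
tool_rot: [0.0, 1.0, 0.003, 0.0]
wrist_force: [0.5, -0.5, -1.9]
finger_gap: 0.0132
grip_force: 61.7
```

```bash
python3 -m pendant '[[-1,[0,0,-1],0],[-1,[0,0,-2],0],[-1,[0,0,-3],0],[-1,[0,0,-4],0],[-1,[0,0,-5],0],[-1,[0,0,-6],0],[-1,[0,0,-6],0]]'
```

```text
clock: 9.25
eef_pos: [0.5797, -0.0999, 0.2276]
tool_rot: [-0.0, 1.0, 0.003, -0.0]
wrist_force: [0.1, -0.2, -3.8]
finger_gap: 0.0126
grip_force: 61.7
```

```bash
python3 -m pendant '[[-1,[0,0,-1],0],[-1,[0,0,-2],0],[-1,[0,0,-3],0],[-1,[0,0,-3.5],0],[-1,[0,0,-4],0],[-1,[0,0,-4],0],[-1,[0,0,-4],0]]'; python3 -c "
from plant import *;print(get_state()['moment'])"
```

```text
clock: 9.95
eef_pos: [0.58, -0.1, 0.2245]
tool_rot: [0.0, 1.0, 0.003, 0.0]
wrist_force: [-2.7, 0.1, 5.2]
finger_gap: 0.0127
grip_force: 62.9
[0.08344247 0.58247017 0.03110207]
```

```bash
python3 -m pendant '[[-1,[0,0,-0.6],0],[-1,[0,0,-1.2],0],[-1,[0,0,-1.2],-3],[-1,[0,0,-1.2],-6],[-1,[0,0,-1.2],-9],[-1,[0,0,-1.4],-12],[-1,[0,0,-1.7],-15],[-1,[0,0,-2],-18],[-1,[0,0,-2],-18]]'; python3 -c "
from plant import *;import numpy as np;s=get_state();q=s['tool_rot'];print(s['moment'],2*np.degrees(np.arctan2(q[2],q[1])))"
```

```text
clock: 10.85
eef_pos: [0.5804, -0.1003, 0.2231]
tool_rot: [0.0, 0.988, -0.154, 0.001]
wrist_force: [-2.8, 0.2, 8.0]
finger_gap: 0.0127
grip_force: 63.2
[-0.03729926  0.66945582 -0.01150249] -17.75967219677817
```

```bash
python3 -m pendant '[[-1,[-0.2,-1.3,0],0],[-1,[-0.3,-1.6,-0.3],-4],[-1,[-0.4,-1.9,-0.6],-8],[-1,[-0.6,-2.2,-1],-12],[-1,[-0.8,-2.5,-1.4],-16],[-1,[-1,-2.7,-1.8],-20],[-1,[-1.2,-2.9,-2.2],-24],[-1,[-1.3,-3.1,-2.5],-28],[-1,[-1.3,-3.1,-2.5],-28]]'; python3 -c "
from plant import *;import numpy as np;s=get_state();q=s['tool_rot'];print(s['moment'],2*np.degrees(np.arctan2(q[2],q[1])))"
```

```text
clock: 11.75
eef_pos: [0.5796, -0.103, 0.2208]
tool_rot: [-0.0, 0.921, -0.389, 0.001]
wrist_force: [-3.1, 0.2, 7.8]
finger_gap: 0.013
grip_force: 63.2
[ 0.04104289  0.525303   -0.04553706] -45.76711488550385
```

```bash
python3 -m pendant '[[-1,[-0.2,-0.2,0],-3],[-1,[-0.4,-0.3,0],-6],[-1,[-0.6,-0.4,0],-9],[-1,[-0.7,-0.5,0],-11],[-1,[-0.7,-0.5,0],-12],[-1,[-0.7,-0.5,0],-12],[-1,[-0.7,-0.5,0],-12]]'; python3 -c "
from plant import *;import numpy as np;s=get_state();q=s['tool_rot'];print(s['moment'],2*np.degrees(np.arctan2(q[2],q[1])))"
```

```text
clock: 12.45
eef_pos: [0.5791, -0.1035, 0.2208]
tool_rot: [-0.001, 0.876, -0.482, 0.002]
wrist_force: [-1.2, 0.5, 6.3]
finger_gap: 0.0126
grip_force: 63.1
[0.10488775 0.37043959 0.11554791] -57.64495386824733
```

```bash
for i in 1; do python3 -m pendant '[[-1,[0,-0.1,0],-1],[-1,[0,-0.1,0],-2],[-1,[0,-0.1,0],-2],[-1,[0,-0.1,0],-2],[-1,[0,-0.1,0],-2]]'; python3 -c "
from plant import *;import numpy as np;s=get_state();q=s['tool_rot'];print(s['moment'],2*np.degrees(np.arctan2(q[2],q[1])))";done
```

```text
clock: 12.95
eef_pos: [0.5789, -0.1037, 0.2208]
tool_rot: [-0.0, 0.868, -0.497, 0.002]
wrist_force: [-3.0, -0.2, 6.4]
finger_gap: 0.0126
grip_force: 63.4
[0.04980568 0.50530549 0.44588373] -59.548121623420506
```

```bash
python3 -m pendant '[[-1,[0,0,0],-0.5],[-1,[0,0,0],-1],[-1,[0,0,0],-1],[-1,[0,0,0],-1]]'; python3 -c "
from plant import *;import numpy as np;s=get_state();q=s['tool_rot'];print(s['moment'],2*np.degrees(np.arctan2(q[2],q[1])))"
```

```text
clock: 13.35
eef_pos: [0.5785, -0.1039, 0.2207]
tool_rot: [0.0, 0.864, -0.504, 0.001]
wrist_force: [-3.4, -0.8, 7.2]
finger_gap: 0.0127
grip_force: 63.6
[-0.02312855  0.69393747  0.51367208] -60.52210095283173
```

```bash
python3 -m pendant '[[-1,[0,0,0],-0.5],[-1,[0,0,0],-1],[-1,[0,0,0],-1],[-1,[0,0,0],-1]]'; python3 -c "
from plant import *;import numpy as np;s=get_state();q=s['tool_rot'];print(s['moment'],2*np.degrees(np.arctan2(q[2],q[1])))"; python3 m.py
```

```text
clock: 13.75
eef_pos: [0.5784, -0.1039, 0.2207]
tool_rot: [0.001, 0.86, -0.511, 0.001]
wrist_force: [-3.6, -1.0, 7.8]
finger_gap: 0.0131
grip_force: 64.6
[-0.08602974  0.77291951  0.8499214 ] -61.419672474561935
13.75 [ 0.5783671  -0.10392129  0.22068756] -61.419672474561935
wrist side (array([ 0.5799, -0.1069]), 8554, np.float64(0.0051))
wrist top z at axis, tilt deg 0.1406 [-0.44  0.09] 6355
wrist bar top [ 0.5861 -0.1178  0.1723] 1642 angle 124.6
wrist collar (array([ 0.5757, -0.1015]), 49, np.float64(0.001))
scene side (array([ 0.5803, -0.1029]), 298, np.float64(0.005))
scene top z at axis, tilt deg 0.1413 [0.35 0.55] 135
scene bar top [ 0.5888 -0.118   0.1726] 26 angle -83.9
scene collar (array([ 0.576 , -0.0982]), 49, np.float64(0.001))
top side (array([ 0.5756, -0.0966]), 191, np.float64(0.0025))
top top z at axis, tilt deg 0.1417 [-0.48 -0.24] 151
top bar top [ 0.5659 -0.086   0.1741] 32 angle 121.4
top collar (array([ 0.5735, -0.0996]), 33, np.float64(0.0006))
```

The moment has reached 0.85 N m, above turning friction, and the underside is at the tight height. That puts it against the stop, so I'll relieve the load, release and retreat.

```bash
python3 -m pendant '[[-1,[0,0,0.5],0.7],[-1,[0,0,1],1.2],[-1,[0,0,1],1.2],[0,[0,0,1],1.2],[0,[0,0,1],1.2],[0,[0,0,1],1.2],[0,[0,0,1],1.2],[0,[0,0,1],1.2],[0,[0,0,1],1.2],[0,[0,0,1],1.2]]'
python3 -m pendant '[[0,[0,0,10],0],[0,[0,0,30],0],[0,[0,0,60],0],[0,[-30,0,110],0],[0,[-70,0,150],0],[0,[-100,0,150],0],[0,[-100,0,150],0],[0,[-100,0,150],0],[0,[-100,0,150],0],[0,[-100,0,150],0]]'
python3 - <<'E'
from h import *
s=snapshot("wrist");save(s,"z")
C=cloud(s)
P=C[(abs(C[...,2]-.141)<.003)&(np.hypot(C[...,0]-.576,C[...,1]+.1)<.036)];print('drum top z',np.median(P[:,2]),P[:,2].std())
for a,p in orange(s):
    W=C[p[:,1].astype(int),p[:,0].astype(int)];T=W[W[:,2]>.166]
    if len(T)>50: print(T.mean(0),pa(T)[0],cv2.minAreaRect(T[:,:2].astype(np.float32)))
E
```

```text
clock: 14.9
eef_pos: [0.5778, -0.1036, 0.2203]
tool_rot: [-0.0, 0.864, -0.504, 0.0]
wrist_force: [-0.4, 0.4, 0.5]
finger_gap: 0.0426
grip_force: 0.0
clock: 15.9
eef_pos: [0.4784, -0.1034, 0.3698]
tool_rot: [0.0, 0.864, -0.503, -0.001]
wrist_force: [-0.4, 0.2, 1.2]
finger_gap: 0.0427
grip_force: 0.0
drum top z 0.14086837893096157 0.0007478729768556692
[ 0.57559657 -0.10176366  0.17264938] 120.33387109125488 ((0.5754631757736206, -0.10085494816303253), (0.012508508749306202, 0.05832284316420555), 30.406017303466797)
```

View pics/z.png

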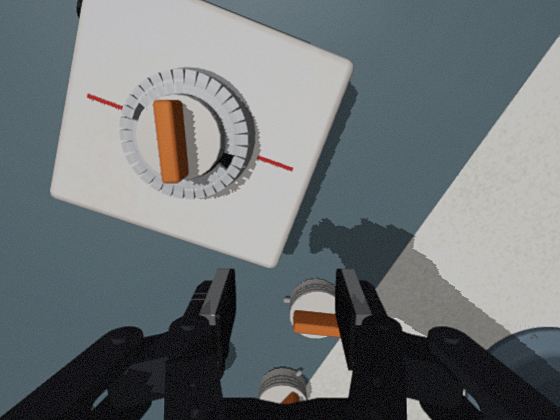

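The cartridge sits level in the port at (175,140). Its bar is at -59.6°, 60° clockwise of the gap, and its underside is at 100.9 mm, which is the tight height. The gripper is clear, so I'll hand it in.

```bash
python3 -c "
from plant import *;print(hand_in())"
```

```text
the job is handed in; nothing more can be done
None
```

The filter cartridge farthest from the base is fitted in the extractor port, twisted 60° clockwise to its end stop and released, and the job is handed in at about 16 s. The final wrist picture shows it level at the tight height with the gripper clear, but `hand_in()` gave no verdict.

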